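# Unlock the pump plunger and hold it half drawn for a seal check

### The job

Take the T-handled key from its stand, push it fully down into the square socket of the lock on the pump block and turn it clockwise as far as it goes, so that the tongue swings off the plunger rod's collar; leave the key in the lock. Then grip the rod by its head, draw it straight up about 30 mm, half-way out of its bore and never right out, and finish while holding it there, still and in line with the bore, for the seal check. Do not disturb the gauge in the other stand or the two jars.

Things in the scene. Friction and masses are not known exactly. Their poses are not given: they have to be found in the camera images.
- block: Aluminium pump block fixed to the bench on a dark 120 x 210 x 8 mm foot plate. Origin: centre of its underside; z up. Its +y half (80 x 90 mm, 75 mm high) holds the rod's vertical bore, its -y half (80 x 90 mm, 45 mm high) carries the lock knob. Bore and lock axes are 90 mm apart. Its position and yaw vary.
- bore_mouth (a point): Centre of the round bore's mouth in the top face of the block's high half, 75 mm above the bench; z points up along the bore (17.5 mm wide, 62 mm deep); axes as the block's.
- lock_mouth (a point): Centre of the square socket's mouth in the top of the round steel lock knob (52 mm across, on the block's low half), 87.5 mm above the bench. The socket is 14 x 14 mm, 25 mm deep, its sides along this point's x and y; z is up. A flat steel tongue, 5 mm thick with its top level with the knob's top, reaches 80 mm out along this point's +y; it turns with the knob. At joint value 0 this points at the rod and lies 1.5 mm above the collar, so the rod cannot be lifted.
- lock (a joint): Turn of the lock knob about its vertical axis in rad: 0 locked (tongue over the rod's collar; it starts at 0 to 0.1), growing clockwise seen from above to a hard stop at 1.3. The collar is free beyond about 0.45. Stiff, about 0.08 N m, and stays where it is left. The key has up to 0.19 rad of play in the socket, so the hand must turn that much more.
- rod: Steel plunger rod of about 0.3 kg, loose, upright in the bore. Origin: centre of its lower end; z along it, up. Shank 16 mm across and 60 mm long, fully in the bore at the start; then a collar 36 mm across and 6 mm thick resting on the block's top; a neck 14 mm across; a grey cylindrical grip head 26 mm across and 45 mm tall, 85 to 130 mm above the origin. Let go, it drops back.
- rod_grip (a point): Centre of the rod's grip head, half-way up it, 107.5 mm above the rod's lower end: 47.5 mm above the bore's mouth while the rod is fully in; z along the rod, up.
- key_grip (a point): Centre of the T-handle of the loose steel key (0.1 kg): a bar 44 mm long (this point's x), 14 mm thick (y), 30 mm tall (z, up). Below it is a square shank 12 x 12 mm, 37 mm long, sides along x and y, with its last 4 mm stepped to a smaller tip. It stands upright in its stand, with the handle 12 mm clear of the stand's top; in the lock too the handle stays 12 mm clear of the knob.
- key_tip (a point): Centre of the lower end of the key's shank, 52 mm below key_grip; z up along the key.
- key_stand: Grey block fixed to the bench that holds the key, 60 x 60 x 40 mm, with a 14 mm square hole 25 mm deep; origin: centre of its underside. It can change places with the gauge's stand, which looks the same.
- gauge: Bystander: round steel plug gauge standing in the other stand, with a 12 mm round shank, a 30 mm disc and a short round stub, no T-handle, 67 mm tall; origin: centre of its lower end.
- solvent_jar: Bystander: glass jar with a blue cap, 72 mm across, 110 mm tall; origin: centre of its underside.
- small_jar: Bystander: brown glass jar with a white cap, 44 mm across, 60 mm tall; origin: centre of its underside.
There are look-alikes about, which are no part of the job. What is shaped like the part that bears key_grip but orange is not meant.

How it is judged:
On the way, in this order (a step that is already met when the one before it is completed fails the run):
1. the key is down in the lock's socket (z of key_tip in the frame of lock_mouth below -0.018 m and horizontal distance between key_tip and lock_mouth below 0.005 m and angle between the z axis of key_tip and the z axis of lock_mouth, either way round below 0.15 rad), for 0.2 s.
2. the lock is turned to its stop with the key in it (all of step 1 and value of joint lock above 1 rad), for 0.2 s.
At the end, for the whole second after the job is handed in: Key in the lock (18 mm deep or more, 5 mm, 0.15 rad), lock beyond 1.0 rad; fingers hold the rod (over 2 N), still (under 10 mm/s), drawn out 20 to 40 mm, within 0.07 rad of the bore, lower end within 4 mm of its axis; gauge and jars within 30 mm of their places (all of step 2 and z of rod_grip in the frame of bore_mouth between 0.0675 and 0.0875 m and angle between the z axis of rod_grip and the z axis of bore_mouth, either way round below 0.07 rad and horizontal distance between rod and bore_mouth below 0.004 m and contact force between the fingers and rod above 2 N and linear speed of rod below 0.01 m/s and distance of each of gauge, solvent_jar, small_jar from where it was at the start of the episode below 0.03 m); the arm keeps its last pose, push and grip.
It fails at once if the rod is drawn right out of its bore (over 57 mm) (z of rod_grip in the frame of bore_mouth above 0.1045 m).
It fails at once if gauge moved by more than 30 mm (distance of gauge from where it was at the start of the episode above 0.03 m).
It fails at once if solvent jar moved by more than 30 mm (distance of solvent_jar from where it was at the start of the episode above 0.03 m).
It fails at once if small jar moved by more than 30 mm (distance of small_jar from where it was at the start of the episode above 0.03 m).
It also fails if it takes over 61 s, if anything falls off the work surface, if the arm or the gripper's body presses on something with over 40 N, if the wrist force passes 120 N, or if a joint passes its speed limit or range.

### The arm

A 7-joint arm with a two-finger parallel gripper is mounted at the origin on the work surface. World frame = base frame: x ahead of the robot, y to its left, z up, the work surface at z = 0. Lengths are in m, angles in rad, forces in N, time in s.
With the tool pointing down it reaches from about 0.4 to 0.85 m from the base axis. Payload 10.4 kg.
Tool frame: the origin (TCP) lies midway between the tips of the shut fingers; the grasp point (between the pads) lies 19 mm behind it; z points along the fingers, y is the line along which they close (so a half turn about z gives the same grasp; the last joint's range is limited). The gripper opens to 87 mm and grips with 3 to 60 N. Pads are 19 mm wide; open, the fingers measure 117 mm over their backs; the gripper's body (75 mm by 190 mm) begins 51 mm behind the grasp point.
Start: joints at [-1.125, 0.332, -0.065, 1.46, 0.022, 1.35, -0.088], TCP at [0.282, 0.558, 0.223] pointing down, gripper open.
Joint ranges: [-2.6, 2.6], [-0.5, 2.12], [-1.47, 1.34], [0.16, 2.42], [-1.27, 4.41], [0.06, 2.06], [-2.6, 2.6]. Speed limits (rad/s): [2.22, 2.22, 2.79, 2.79, 3.14, 3.14, 3.14].

### API

Orientations are given as a unit quaternion [x, y, z, w].
In Python, from bench import r gives the robot as it stands.
- The arm moves only by the tool arm_command, never from a script. Its argument "moves" is one flat list of numbers, 4 for each row, row after row: the shift along the tool's x, y, z in cm, then the turn about the tool's z in degrees. A call has 1 to 12 rows; each row shifts and turns the commanded pose from where the row before left it, along the tool's axes as they then stand; what a row does not reach is not made up. A row lasts 1/12 s, in which the tool goes at most 41.7 mm and 7.16 degrees, less where a joint would pass 70% of its speed; a pose out of reach is approached as far as the arm can. A call with a gripper value outside its range is refused whole. "fingers" is the opening in per cent of the stroke, from 0 (shut) to 100 (fully open), set as the call begins (left out, the last holds). The fingers move at their own pace and stop on an object; "squeeze" is the grip in N (left out, the last holds). Time passes only in rows, so rows that do not move let the fingers close. It gives the time, the measured TCP pose, the force, the opening and the grip force at its end, in the units of the state.
- r.read_state(): the state, without advancing time (a new reading comes with each control period).
- r.camera(name): name is "scene" or "side" or "wrist"; returns the picture (400x640x3 uint8, red, green, blue); there is no depth.
- r.camera_info(name): a dict with "fx", "fy", "cx", "cy" (pixels), "origin" and "attitude" of the camera in the world. Camera axes: x right, y up, looking along -z (the intrinsics and any distortion apply to the point x, -y, -z); pixel columns grow to the right and rows downward; lengths in m; the calibration is good to about 2 mm. A picture is of the moment at which its call begins: read the wrist's pose just before it. camera_info takes no time and is no camera call; for the wrist camera it gives the pose at the moment of the call.
- r.close_job(): hands the job in; it is judged then, once.
The state is a dict: "time": time; "joint_positions": joint angles; "joint_vel": joint speeds; "joint_torque": joint torques, N m; "ee_pos": TCP position; "eef_rot": TCP orientation; "ft_force": force on the tool from outside, world axes, zero at the start; "torque": the same for the moment, N m; "width": finger opening in m; "grip_force": force on a finger pad.
Only numpy, scipy, OpenCV 4.12 (cv2) and the standard library are available. Lean on these libraries where they do the work, as an engineer would, in place of code of your own. Each camera call takes 0.05 s, during which the arm holds its last target. There are 200 camera calls.

## Working session

There is one attempt and no reset: what is moved stays moved. The work goes in short steps, Python scripts to look and compute and a tool call to move; the robot and the scene stay as the last step left them, time stands still between calls to the robot, and variables do not carry over. Pictures are saved under pics/ and viewed, at most 10 in all, crops included, and the job is handed in when it is done.

Besides the shell and the picture viewer there is one more tool, called after "Request:" as name(argument=value, ...) on one line, values as JSON. arm_command: Moves the arm, as the interface text tells. Its arguments: {"type":"object","properties":{"moves":{"type":"array"},"fingers":{"type":"number"},"squeeze":{"type":"number"}},"required":["moves"]}

```bash
ls; mkdir -p pics
python3 - <<'E'
from bench import r
import cv2,numpy as np
s=r.read_state();print(s['time'],s['ee_pos'],s['eef_rot'],s['width'])
ims=[]
for n in ('scene','side'):
    i=r.camera_info(n);print(n,i)
    im=r.camera(n);cv2.imwrite(f'pics/{n}_raw.png',im[:,:,::-1]);ims.append(im)
cv2.imwrite('pics/a_scene.png',ims[0][:,:,::-1]);cv2.imwrite('pics/a_side.png',ims[1][:,:,::-1])
print(r.camera_info('wrist'))
E
```

```text
pics
0.0 [0.2821991  0.55721065 0.2217625 ] [ 2.32247492e-01  9.72656454e-01 -7.11175036e-04 -1.40126096e-04] 0.08647307664673563
scene {'fx': 405.18536166246645, 'fy': 405.18536166246645, 'cx': 327.67840405416723, 'cy': 207.2701977951598, 'origin': array([0.9848495 , 0.76073048, 0.94410214]), 'attitude': array([0.09683205, 0.35822997, 0.89798882, 0.23645489])}
side {'fx': 414.8894047351262, 'fy': 414.8894047351262, 'cx': 314.4970659678391, 'cy': 207.96945142287868, 'origin': array([ 0.18993035, -0.54446991,  0.78658427]), 'attitude': array([ 0.37800285, -0.10484679, -0.26136836,  0.881934  ])}
{'fx': 350.1088814909344, 'fy': 350.1088814909344, 'cx': 320.8723691844144, 'cy': 201.44637858860594, 'origin': array([0.22108602, 0.58881345, 0.384173  ]), 'attitude': array([-0.10941074, -0.06680354,  0.51952582,  0.8447837 ])}
```

View pics/a_scene.png

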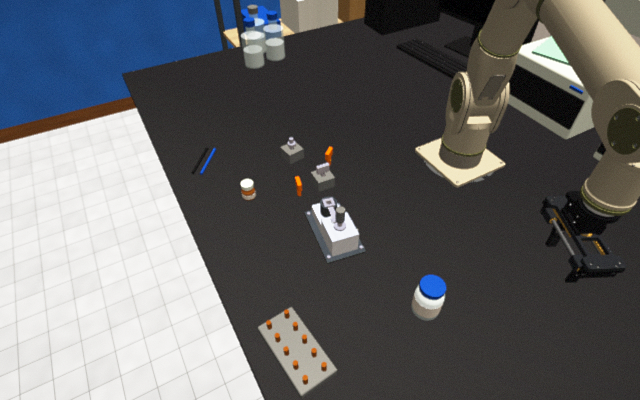

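View pics/a_side.png

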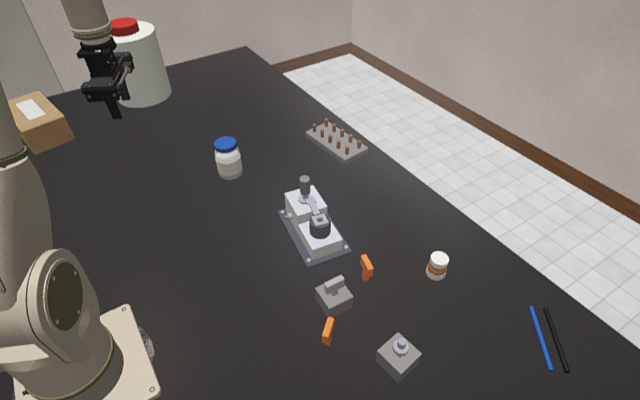

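The scene view shows the key and stand at (323,172), the gauge at (291,146), the knob at (328,204) and the rod head at (340,212). In the side view the key is at (335,284), the knob at (319,220) and the rod head at (305,182). The orange look-alikes are near the stand.

```bash
cat > h.py <<'E'
import numpy as np,cv2
from scipy.spatial.transform import Rotation as R
from bench import r
def ray(i,u,v):
    d=np.array([(u-i['cx'])/i['fx'],-(v-i['cy'])/i['fy'],-1.])
    d=R.from_quat(i['attitude']).apply(d);return np.array(i['origin']),d/np.linalg.norm(d)
def plane(i,u,v,z):
    o,d=ray(i,u,v);return o+d*(z-o[2])/d[2]
def tri(*obs):
    A=np.zeros((3,3));b=np.zeros(3);P=[]
    for i,u,v in obs:
        o,d=ray(i,u,v);M=np.eye(3)-np.outer(d,d);A+=M;b+=M@o;P.append((M,o))
    x=np.linalg.solve(A,b);return x,[np.linalg.norm(M@(x-o)) for M,o in P]
def tool():
    s=r.read_state();return np.array(s['ee_pos']),R.from_quat(s['eef_rot'])
def rel(p):
    "world point in tool axes, cm"
    t,q=tool();return q.inv().apply(np.asarray(p)-t)*100
def proj(i,p):
    c=R.from_quat(i['attitude']).inv().apply(np.asarray(p)-i['origin'])
    return i['cx']+i['fx']*c[0]/-c[2], i['cy']-i['fy']*c[1]/-c[2]
E
python3 - <<'E'
from h import *
a=r.camera_info('scene');b=r.camera_info('side')
for n,p,q in [('key',(323,167),(335,281)),('gauge',(291,139),(401,341)),('lock',(328,202),(319,218)),('rodtop',(340,209),(305,179)),('sjar',(432,285),(225,144)),('smalljar',(248,184),(439,258)),('or1',(298,179),(365,257)),('or2',(329,150),(330,320))]:
    print(n,*[np.round(x,4) for x in tri((a,*p),(b,*q))])
A=cv2.imread('pics/scene_raw.png')[120:270,230:390];B=cv2.imread('pics/side_raw.png')[165:365,260:460]
A=cv2.resize(A,(400,375),interpolation=2);B=cv2.resize(B,(375,375),interpolation=2)
cv2.imwrite('pics/b.png',np.hstack([A,B]))
t,q=tool();print(q.as_matrix().round(2))
i=r.camera_info('wrist');print('cam in tool',rel(i['origin']),(q.inv()*R.from_quat(i['attitude'])).as_matrix().round(3))
E
```

```text
key [ 0.4981 -0.1234  0.0744] [0.0022 0.0022]
gauge [ 0.5232 -0.3042  0.078 ] [0.0001 0.0001]
lock [0.567  0.0374 0.0884] [0.0011 0.0011]
rodtop [0.5802 0.1221 0.1435] [0.0007 0.0007]
sjar [0.4959 0.4184 0.1056] [0.0001 0.0001]
smalljar [ 0.737  -0.1886  0.0556] [0.0027 0.0027]
or1 [ 0.5929 -0.1086  0.0751] [0.0014 0.0014]
or2 [ 0.4371 -0.1926  0.0732] [0.0032 0.0032]
[[-0.89  0.45 -0.  ]
 [ 0.45  0.89 -0.  ]
 [-0.   -0.   -1.  ]]
cam in tool [  6.88044153   0.03201181 -16.23309887] [[ 0.001  0.967  0.254]
 [ 1.    -0.    -0.001]
 [-0.     0.254 -0.967]]
```

View pics/b.png

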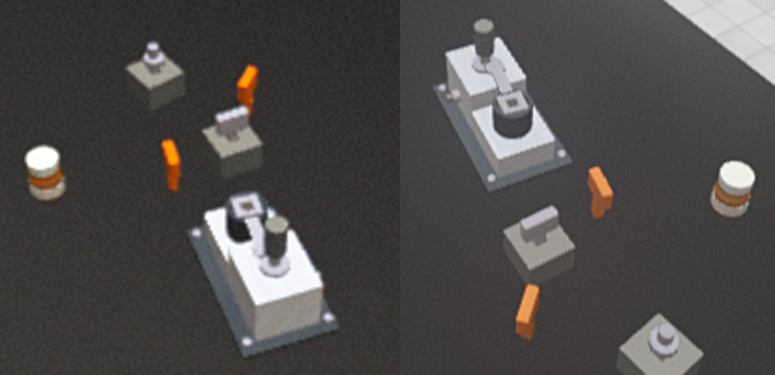

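Run:
```python
from h import *
a=r.camera_info('scene');b=r.camera_info('side')
f=lambda u,v:(260+(u-400)/1.875,165+v/1.875)
p=[plane(b,*f(*x),.082) for x in [(522,231),(557,211)]];d=p[1]-p[0];print(p,np.degrees(np.arctan2(d[1],d[0])))
g=lambda u,v:(230+u/2.5,120+v/2.5)
p=[plane(a,*g(*x),.082) for x in [(217,117),(247,110)]];d=p[1]-p[0];print(p,np.degrees(np.arctan2(d[1],d[0])))
print(rel([.498,-.123,.20]))
```

```text
[array([ 0.46948194, -0.13253926,  0.082     ]), array([ 0.51691317, -0.13162692,  0.082     ])] 1.1019544807007382
[array([ 0.51761869, -0.12509045,  0.082     ]), array([ 0.47675376, -0.11815469,  0.082     ])] 170.36732220902613
[-49.98321369 -50.93420194   2.25376577]
```

Request:
arm_command(moves=[-2.3, -2.3, 0, 0, -2.3, -2.3, 0, 0, -2.3, -2.3, 0, 0, -2.3, -2.3, 0, 0, -2.3, -2.3, 0, 0, -2.3, -2.3, 0, 0, -2.3, -2.3, 0, 0, -2.3, -2.3, 0, 0, -2.3, -2.3, 0, 0, -2.3, -2.3, 0, 0, -2.3, -2.3, 0, 0, -2.3, -2.3, 0, 0], fingers=100)

```text
time: 1.1
ee_pos: [0.4039, 0.185, 0.2224]
eef_rot: [0.232, 0.973, 0.0, -0.0]
ft_force: [0.4, 0.3, -0.6]
width: 0.0871
grip_force: 0.0
```

Request:
arm_command(moves=[-2.3, -2.3, 0, 0, -2.3, -2.3, 0, 0, -2.3, -2.3, 0, 0, -2.3, -2.3, 0, 0, -2.3, -2.3, 0.4, 0, -2.3, -2.3, 0.4, 0, -2.3, -2.3, 0.4, 0, -2.3, -2.3, 0.4, 0, -2.3, -2.3, 0.4, -6, -1, -2, 0.3, -6, 0, 0, 0, -6, 0, 0, 0, -5])

```text
time: 2.1
ee_pos: [0.4965, -0.1148, 0.1991]
eef_rot: [0.034, 0.999, -0.0, -0.001]
ft_force: [0.6, 0.5, -0.0]
width: 0.0871
grip_force: 0.0
```

Run:
```python
from h import *
r.camera('wrist')
print(r.read_state()['joint_positions'],tool()[0],rel([.498,-.123,.08]))
i=r.camera_info('wrist');im=r.camera('wrist')
cv2.imwrite('pics/w1.png',im[:,:,::-1]);np.savez('w1.npz',**i)
for p in [(.498,-.123,.082),(.593,-.109,.08)]: print(proj(i,p))
```

```text
[-0.40064405  0.0863063   0.57135839  1.82079306 -0.04880018  1.24949135
  1.69469884] [ 0.49662503 -0.11384859  0.19913959] [-0.20473852 -0.90249375 11.91395791]
(np.float64(309.59305155041136), np.float64(198.1844711912874))
(np.float64(332.4482671125192), np.float64(299.25801151975685))
```

View pics/w1.png

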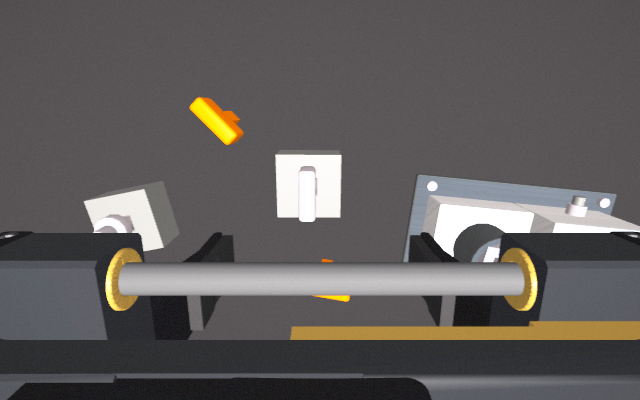

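Wrist view: the key bar is at (307,195), parallel to the image's vertical. The stand top spans 277–341 × 152–217. The gauge is left at (110,228) and an orange key is at (217,120). Now I'll segment the bar.

```bash
cat >> h.py <<'E'
def bar(im,i,guess,z,half=45,lo=None):
    "handle top: brightest blob near guess"
    u,v=map(int,proj(i,guess));x0=max(u-half,0);y0=max(v-half,0)
    c=cv2.cvtColor(im,cv2.COLOR_RGB2GRAY)[y0:v+half,x0:u+half]
    return c,x0,y0
E
python3 - <<'E'
from h import *
i=dict(np.load('w1.npz'));im=cv2.imread('pics/w1.png')
hsv=cv2.cvtColor(im,cv2.COLOR_BGR2HSV)
print(im[150:226:5,307]);print(im[190,272:346:3].tolist())
E
```

```text
[[111 114 116]
 [251 252 253]
 [251 252 253]
 [249 251 252]
 [175 171 182]
 [255 254 254]
 [255 254 254]
 [255 254 254]
 [255 254 254]
 [255 254 254]
 [255 254 254]
 [255 254 254]
 [255 254 254]
 [255 254 254]
 [254 252 253]
 [ 88  87  90]]
[[87, 87, 92], [90, 88, 90], [248, 250, 252], [248, 251, 252], [248, 250, 251], [248, 250, 251], [248, 250, 251], [249, 251, 252], [248, 250, 252], [244, 240, 247], [255, 253, 254], [255, 253, 254], [255, 254, 254], [255, 253, 253], [241, 238, 244], [227, 232, 234], [249, 251, 252], [249, 251, 252], [249, 251, 252], [248, 251, 252], [249, 251, 252], [249, 251, 252], [249, 251, 252], [111, 111, 116], [86, 86, 91]]
```

```bash
cat >> h.py <<'E'
def rect(m,x0=0,y0=0):
    cs=cv2.findContours(m.astype(np.uint8),cv2.RETR_EXTERNAL,cv2.CHAIN_APPROX_NONE)[0]
    c=max(cs,key=cv2.contourArea)+np.array([x0,y0]);return cv2.minAreaRect(c.astype(np.float32))
def edges(rc,i,z):
    "centre and long-axis heading of a rect on plane z"
    b=cv2.boxPoints(rc);P=np.array([plane(i,*p,z) for p in b])
    e=[P[1]-P[0],P[2]-P[1]];L=[np.linalg.norm(x) for x in e];d=e[int(np.argmax(L))]
    return P.mean(0).round(4),np.round(L,4),np.degrees(np.arctan2(d[1],d[0]))%180
E
python3 - <<'E'
from h import *
i=dict(np.load('w1.npz'));im=cv2.imread('pics/w1.png')
w=im[140:232,270:348]
k=rect(w[:,:,0]>=253,270,140);s=rect(w[:,:,0]>=215,270,140)
print(k,edges(k,i,.082));print(s,edges(s,i,.04))
a=r.camera_info('scene')
print(tri((i,*k[0]),(a,323,167),(r.camera_info('side'),335,281)),rel(edges(k,i,.082)[0]))
E
```

```text
((306.5, 196.5), (49.0, 13.0), 90.0) (array([ 0.4968, -0.1255,  0.082 ]), array([0.0105, 0.0415]), np.float64(176.23669589881905))
((308.0, 188.0), (66.0, 64.0), 90.0) (array([ 0.4993, -0.1259,  0.04  ]), array([0.0587, 0.0635]), np.float64(177.35621802629137))
(array([ 0.4979548 , -0.12444712,  0.07451167]), [np.float64(0.001443771245053236), np.float64(0.0027440878886312763), np.float64(0.0018408852953994772)]) [-0.10104568 -1.21799036 11.72525059]
```

Request:
arm_command(moves=[0, -0.6, 2.5, 0, 0, -0.6, 2.5, 0, 0, 0, 0, 0])

```text
time: 2.45
ee_pos: [0.4935, -0.1252, 0.1458]
eef_rot: [0.037, 0.999, -0.0, -0.003]
ft_force: [-1.2, 0.0, -0.8]
width: 0.0871
grip_force: 0.0
```

Run:
```python
from h import *
r.camera('wrist')
i=r.camera_info('wrist');im=r.camera('wrist')[:,:,::-1]
cv2.imwrite('pics/w2.png',im);np.savez('w2.npz',**i)
u,v=map(int,proj(i,(.497,-.1255,.08)));print(u,v)
w=im[v-50:v+45,u-40:u+40]
k=rect(w[:,:,0]>=253,u-40,v-50);print(k,edges(k,i,.082))
j=dict(np.load('w1.npz'));print(tri((j,306.5,196.5),(i,*k[0])))
print(tool()[0],rel(edges(k,i,.082)[0]))
```

```text
319 216
((319.5, 216.0), (58.0, 17.0), 90.0) (array([ 0.4963, -0.1257,  0.082 ]), array([0.0113, 0.0413]), np.float64(176.14412769084964))
(array([ 0.49881422, -0.12597075,  0.0721132 ]), [np.float64(3.894217145728264e-05), np.float64(3.8942171457296915e-05)])
[ 0.49571466 -0.12469532  0.14965024] [-0.07656952 -0.09561524  6.76491417]
```

Request:
arm_command(moves=[-0.1, -0.1, 2.5, 0, 0, 0, 2.5, 0, 0, 0, 2.5, 0, 0, 0, 1.5, 0, 0, 0, 0.8, 0, 0, 0, 0, 0, 0, 0, 0, 0])

```text
time: 3.13
ee_pos: [0.498, -0.1259, 0.0529]
eef_rot: [0.035, 0.999, 0.0, 0.001]
ft_force: [0.3, 0.0, -0.4]
width: 0.087
grip_force: 0.0
```

Request:
arm_command(moves=[0, 0, 0, 0, 0, 0, 0, 0, 0, 0, 0, 0, 0, 0, 0, 0, 0, 0, 0, 0, 0, 0, 0, 0, 0, 0, 0, 0, 0, 0, 0, 0], fingers=0, squeeze=40)

```text
time: 3.8
ee_pos: [0.4971, -0.126, 0.0516]
eef_rot: [0.035, 0.999, 0.0, -0.0]
ft_force: [-0.0, 0.7, 0.0]
width: 0.0415
grip_force: 0.0
```

Run:
```python
from h import *
s=r.read_state();print(s['time'],s['width'],s['grip_force'],s['ft_force'],s['ee_pos'])
```

```text
3.8 0.041488397781341155 0.0 [-0.0039143   0.66584363  0.00405947] [ 0.49707602 -0.12603391  0.05162807]
```

Request:
arm_command(moves=[0, 0, 0, 0, 0, 0, 0, 0, 0, 0, 0, 0, 0, 0, 0, 0, 0, 0, 0, 0, 0, 0, 0, 0, 0, 0, 0, 0, 0, 0, 0, 0, 0, 0, 0, 0])

```text
time: 4.55
ee_pos: [0.4971, -0.1261, 0.0516]
eef_rot: [0.035, 0.999, 0.0, -0.0]
ft_force: [1.0, -0.2, -1.0]
width: 0.0133
grip_force: 40.0
```

Request:
arm_command(moves=[0, 0, -1, 0, 0, 0, -2, 0, 0, 0, -3, 0, 0, 0, -3, 0, 0, 0, -3, 0, -1.6, 2, -2, 0, -1.6, 2, 0, 0, -1.6, 2, 0, 0, -1.6, 2, 0, 0, -1.6, 2, 0, 0, -1.5, 2.3, 0, 0, 0, 0, 0, 0])

```text
time: 5.55
ee_pos: [0.6024, -0.004, 0.1916]
eef_rot: [0.032, 0.999, 0.001, 0.0]
ft_force: [-0.2, 1.8, -1.9]
width: 0.0134
grip_force: 40.0
```

Run:
```python
from h import *
r.camera('wrist');r.camera('wrist')
i=r.camera_info('wrist');im=r.camera('wrist')[:,:,::-1]
cv2.imwrite('pics/w3.png',im);np.savez('w3.npz',**i)
s=r.read_state();print(s['time'],s['width'],s['grip_force'],s['ee_pos'],s['eef_rot'])
print(proj(i,(.567,.037,.0875)),proj(i,(.58,.122,.145)))
```

```text
5.7 0.013704175874621024 39.99700862914324 [ 0.60015611 -0.01047509  0.19189962] [ 3.49496428e-02  9.99389002e-01 -3.40798161e-04 -1.68333471e-04]
(np.float64(378.25203290547313), np.float64(153.21394058014363)) (np.float64(534.1388792126893), np.float64(176.62441263713055))
```

View pics/w3.png

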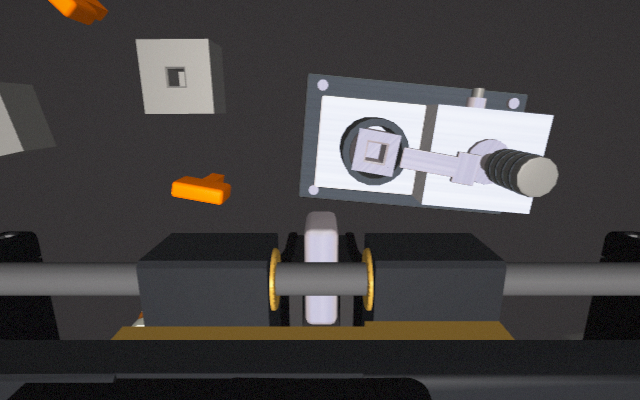

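The empty stand hole is at (176,77). The lock socket is at (376,152) with the tongue leading right, and the rod head top is at (537,176). I'll take a second view from a shifted place.

Request:
arm_command(moves=[0, 2, 0, 0, 0, 2, 0, 0, 0, 2, 0, 0, 0, 0, 0, 0, 0, 0, 0, 0])

```text
time: 6.12
ee_pos: [0.6042, 0.0498, 0.192]
eef_rot: [0.035, 0.999, 0.0, -0.0]
ft_force: [-0.5, -0.5, -0.7]
width: 0.0137
grip_force: 40.0
```

Run:
```python
from h import *
r.camera('wrist')
i=r.camera_info('wrist');im=r.camera('wrist')[:,:,::-1]
cv2.imwrite('pics/w4.png',im);np.savez('w4.npz',**i)
a=cv2.imread('pics/w3.png')
u,v=map(int,proj(i,(.567,.037,.0875)));print(u,v)
A=a[112:192,335:415];B=im[v-40:v+40,u-40:u+40]
cv2.imwrite('pics/c.png',np.hstack([cv2.resize(x,(400,400),interpolation=cv2.INTER_NEAREST) for x in (A,B)]))
```

```text
301 153
```

View pics/c.png

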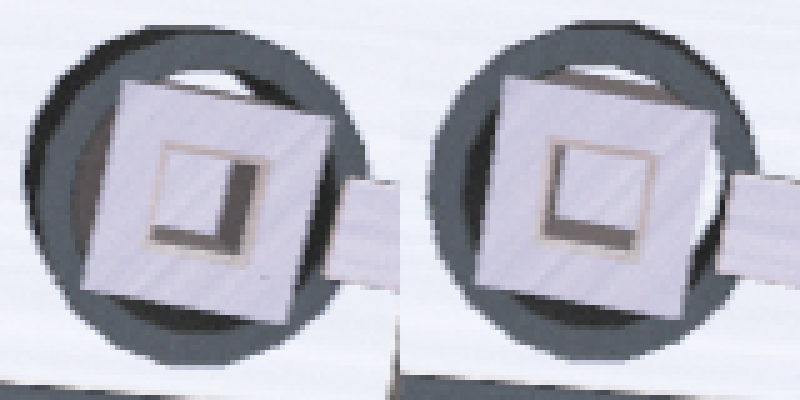

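Both crops show the socket as a square with a beige rim inside a square plateau: socket corners (163,140)-(248,264) in the left crop and (147,135)-(236,256) in the right.

```bash
cat > m.py <<'E'
from h import *
I=[dict(np.load(f)) for f in ('w3.npz','w4.npz')]
off=[(335,112),(261,113)]
S=[[(163,140),(271,158),(248,264),(147,242)],[(147,135),(258,155),(236,256),(135,240)]]
O=[[(120,80),(333,120),(287,325),(82,290)],[(103,74),(316,114),(284,320),(75,286)]]
for n,Q in (('sock',S),('outer',O)):
    C=[np.array(q)/5+np.array(o)-.4 for q,o in zip(Q,off)]
    for k in range(4): print(tri((I[0],*C[0][k]),(I[1],*C[1][k])))
    for c,i in zip(C,I):
        P=np.array([plane(i,*p,.0875) for p in c]);print(n,P.mean(0),'sides',[np.linalg.norm(P[(k+1)%4]-P[k]).round(4) for k in range(4)],
          'head',[round((np.degrees(np.arctan2(*(P[(k+1)%4]-P[k])[1::-1]))+45)%90-45,1) for k in range(4)])
    m=[c.mean(0) for c in C];print(n,'tri',tri((I[0],*m[0]),(I[1],*m[1])))
t,q=tool();print(t,'toolx',np.degrees(np.arctan2(*q.as_matrix()[1::-1,0])))
E
python3 m.py
python3 - <<'E'
from h import *
# rod head top (light disc) in both views
for f in ('w3','w4'):
    im=cv2.imread(f'pics/{f}.png');i=dict(np.load(f+'.npz'));u,v=map(int,proj(i,(.58,.122,.145)))
    print(f,u,v); 
    if u<600: print(im[v,u-45:u+45:5,1])
    print(im[225:335:5,320].max(1)[:])
E
```

```text
(array([0.55613942, 0.02891299, 0.08796433]), [np.float64(3.2297222551568055e-05), np.float64(3.229722255148964e-05)])
(array([0.56023811, 0.04530313, 0.08655266]), [np.float64(0.0001429445832183348), np.float64(0.00014294458321832074)])
(array([0.57520381, 0.04089143, 0.09008959]), [np.float64(0.00022930338105706964), np.float64(0.00022930338105723154)])
(array([0.57136021, 0.02578518, 0.08940062]), [np.float64(0.00019988605667345323), np.float64(0.00019988605667381378)])
sock [0.56587734 0.03535885 0.0875    ] sides [np.float64(0.0166), np.float64(0.0163), np.float64(0.0159), np.float64(0.0155)] head [np.float64(-13.2), np.float64(-13.5), np.float64(-16.1), np.float64(-11.0)]
sock [0.56590305 0.03513795 0.0875    ] sides [np.float64(0.017), np.float64(0.0157), np.float64(0.0156), np.float64(0.016)] head [np.float64(-14.2), np.float64(-16.8), np.float64(-13.1), np.float64(-11.9)]
sock tri (array([0.5657111 , 0.03521228, 0.08848987]), [np.float64(2.0342779441361527e-05), np.float64(2.0342779441386453e-05)])
(array([0.54688616, 0.02300185, 0.08626497]), [np.float64(0.00011941221802926
[... 656 characters left out ...]
.float64(0.0324), np.float64(0.0318), np.float64(0.0326), np.float64(0.0324)] head [np.float64(-14.5), np.float64(-12.9), np.float64(-13.4), np.float64(-13.3)]
outer tri (array([0.56624062, 0.03515626, 0.08701949]), [np.float64(3.519868999699671e-05), np.float64(3.5198689997003514e-05)])
[0.60437322 0.04800188 0.19206176] toolx 175.87992778433758
w3 534 176
[ 44  50  56  63  81  57 180 172 170 172 167 164 164 163  49  53  51  52]
[120 170 218 225 225 224 224 225  71  98 116 125 126 119 129 224 224 224
 223 223  56 113]
w4 438 176
[196 203 198  95  79  66 186 191 187 182 181 176 173 175 240  53  49  53]
[114 171 218 225 224 224 224 225  72  95 115 126 128 118 127 223 223 224
 223 222  58 115]
```

Run:
```python
from h import *
for f,t in (('w3',(.6002,-.0105,.1919)),('w4',(.60437,.048,.19206))):
    im=cv2.imread(f'pics/{f}.png');i=dict(np.load(f+'.npz'))
    print(im[205:225,320,1],im[316:334,320,1],im[225,296:346:2,1])
    q=R.from_quat([.03495,.99939,0,0])
    for v in (212,325): print(v,q.inv().apply(plane(i,321,v,t[2]+.0304)-t)*1000)
i=dict(np.load('w3.npz'));im=cv2.imread('pics/w3.png');w=im[60:95,160:195,1]
m=rect(w<170,160,60);print(m,edges(m,i,.04))
```

```text
[ 54  55  51  52  53  52  75  95  99 102 100 102 104 104 105 104 105 106
 108 108] [202 203 204 204 202 203 191 174 109  53  73  90  87  88  88  86  89  88] [ 54  52  53  52  55  87  93 101 110 110 109 108 111 110 108 107 112 111
 108 108  97  55  55  54  53]
212 [ 29.53441847   1.574923   -30.4       ]
325 [-20.97843768   1.70162566 -30.4       ]
[ 54  53  53  55  55  54  76  98  99  99 100 102  99 105 102 103 105 106
 110 106] [202 206 200 204 202 200 188 174 109  53  72  87  88  88  89  90  86  90] [ 54  53  56  54  53  83  90 101 106 107 106 109 106 106 108 112 109 109
 111 109  94  56  51  58  49]
212 [ 29.83370348   0.85644925 -30.4       ]
325 [-20.75768335   0.84062278 -30.4       ]
((175.0, 76.5), (21.0, 22.0), 90.0) (array([ 0.4967, -0.126 ,  0.04  ]), array([0.0185, 0.0169]), np.float64(86.13070924993688))
```

Request:
arm_command(moves=[1.8, -0.8, 0, 0, 1.9, -0.8, 0, 0, 0, 0, 0, 4.7, 0, 0, 1.5, 4.6, 0, 0, 2, 0, 0, 0, 2, 0, 0, 0, 0, 0, 0, 0, 0, 0, 0, 0, 0, 0])

```text
time: 6.97
ee_pos: [0.5671, 0.0356, 0.1379]
eef_rot: [0.116, 0.993, 0.0, 0.001]
ft_force: [0.5, -1.2, -0.1]
width: 0.0137
grip_force: 40.0
```

Run:
```python
from h import *
r.camera('wrist')
t,q=tool();m=q.as_matrix();print(t,'toolx',np.degrees(np.arctan2(*m[1::-1,0])),m[:,2],rel([.5665,.0351,.0991]))
w=r.camera('wrist')[:,:,::-1];s=r.camera('side')[:,:,::-1];c=r.camera('scene')[:,:,::-1]
f=lambda im,u,v,h:cv2.resize(im[v-h:v+h,u-h:u+h],(390,390),interpolation=2)
cv2.imwrite('pics/d.png',np.hstack([f(s,319,215,32),f(c,328,200,32)]))
```

```text
[0.56735856 0.03585669 0.1381515 ] toolx 166.641319157286 [ 1.89790374e-03  3.70297386e-04 -9.99998130e-01] [ 0.07292676 -0.09657711  3.90495174]
```

View pics/d.png

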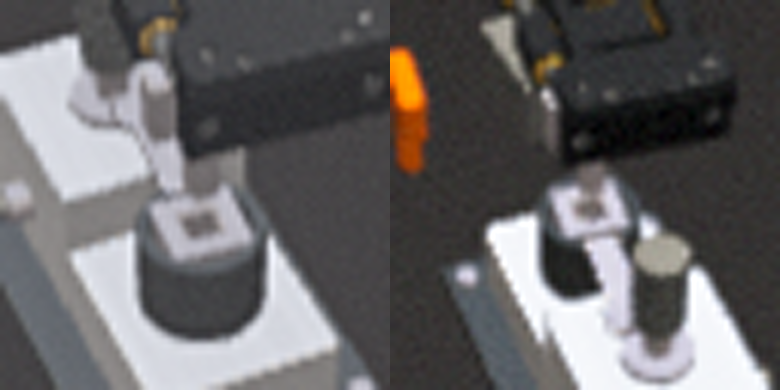

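The side view shows the shank (203,170) over the socket (200,222), and the scene view shows it at (592,175) over (590,208). It is lined up, so I'll lower it.

Request:
arm_command(moves=[0.1, -0.1, 0.4, 0, 0, 0, 0.3, 0, 0, 0, 0.3, 0, 0, 0, 0.3, 0, 0, 0, 0.3, 0, 0, 0, 0.2, 0, 0, 0, 0, 0])

```text
time: 7.75
ee_pos: [0.5655, 0.0357, 0.1182]
eef_rot: [0.116, 0.993, -0.0, 0.0]
ft_force: [1.0, -0.4, -2.1]
width: 0.0136
grip_force: 40.0
```

Request:
arm_command(moves=[0, 0, 0.3, 0, 0, 0, 0.3, 0, 0, 0, 0.3, 0, 0, 0, 0.3, 0, 0, 0, 0.3, 0, 0, 0, 0.3, 0, 0, 0, 0.1, 0, 0, 0, 0, 0, 0, 0, 0, 0])

```text
time: 8.5
ee_pos: [0.5655, 0.0356, 0.0995]
eef_rot: [0.116, 0.993, -0.0, 0.0]
ft_force: [3.5, -0.2, -2.3]
width: 0.0135
grip_force: 40.0
```

Request:
arm_command(moves=[0, 0, 0, 3, 0, 0, 0, 4, 0, 0, 0, 4, 0, 0, 0, 4, 0, 0, 0, 4, 0, 0, 0, 4, 0, 0, 0, 4, 0, 0, 0, 4, 0, 0, 0, 4, 0, 0, 0, 0])

```text
time: 9.33
ee_pos: [0.5659, 0.0346, 0.0999]
eef_rot: [0.412, 0.911, -0.0, 0.001]
ft_force: [4.2, -3.6, -1.7]
width: 0.0141
grip_force: 40.0
```

```bash
cat > st.py <<'E'
from h import *
s=r.read_state();m=tool()[1].as_matrix();print(s['time'],s['ee_pos'],'toolx',np.degrees(np.arctan2(*m[1::-1,0])),'F',s['ft_force'],'T',s['torque'],s['grip_force'],s['width'],'q',s['joint_positions'])
E
python3 st.py
```

```text
9.3333 [0.56594987 0.03456232 0.09987365] toolx 131.3982503166994 F [ 4.23011225 -3.62399841 -1.7030861 ] T [-1.03125389 -1.10625612  0.02010171] 39.99875963665545 0.014067697264647001 q [-0.64569377  0.34218569  0.60238876  1.79211173 -0.21650626  1.07278925
  0.75611459]
```

Fine so far; continuing the turn.

Request:
arm_command(moves=[0, 0, 0, 4, 0, 0, 0, 4, 0, 0, 0, 4, 0, 0, 0, 4, 0, 0, 0, 4, 0, 0, 0, 4, 0, 0, 0, 4, 0, 0, 0, 4, 0, 0, 0, 0])

```text
time: 10.08
ee_pos: [0.5657, 0.0344, 0.0999]
eef_rot: [0.647, 0.763, -0.0, 0.001]
ft_force: [2.7, -4.2, -1.8]
width: 0.014
grip_force: 40.0
```

```bash
python3 st.py
```

```text
10.0833 [0.56568602 0.03440826 0.09985797] toolx 99.38795047721868 F [ 2.72270458 -4.17004375 -1.79324246] T [-1.19537807 -0.76089824  0.06885083] 40.001048455014825 0.013993828448935758 q [-0.72649561  0.36246682  0.70508367  1.79605297 -0.26213459  1.07838948
  0.23550881]
```

Request:
arm_command(moves=[0, 0, 0, 4, 0, 0, 0, 4, 0, 0, 0, 3, 0, 0, 0, 3, 0, 0, 0, 0, 0, 0, 0, 0])

```text
time: 10.58
ee_pos: [0.5656, 0.0344, 0.0999]
eef_rot: [0.734, 0.68, -0.0, 0.001]
ft_force: [2.8, -5.1, -0.3]
width: 0.0138
grip_force: 40.0
```

```bash
python3 st.py
```

```text
10.5833 [0.56557417 0.03444308 0.09985772] toolx 85.62681346981307 F [ 2.76098765 -5.13714535 -0.33845466] T [-1.26867398 -0.57174001 -0.0291865 ] 40.00131850596517 0.01375619449821005 q [-0.76242812  0.37366476  0.75171237  1.79774407 -0.28463644  1.08168991
  0.01390776]
```

Request:
arm_command(moves=[0, 0, 0, 2, 0, 0, 0, 2, 0, 0, 0, 2, 0, 0, 0, 0])

```text
time: 10.92
ee_pos: [0.5655, 0.0344, 0.0998]
eef_rot: [0.769, 0.64, -0.0, 0.001]
ft_force: [3.2, -5.7, -0.8]
width: 0.0138
grip_force: 40.0
```

```bash
python3 st.py
```

```text
10.9167 [0.56552031 0.03440563 0.09984181] toolx 79.53891496000298 F [ 3.22639381 -5.70806415 -0.82666732] T [-1.27745152 -0.58021789  0.30371064] 40.042518940754235 0.013845663575362528 q [-0.77834826  0.37923621  0.77273912  1.79846278 -0.29515319  1.08340198
 -0.08359877]
```

Request:
arm_command(moves=[0, 0, 0, -2, 0, 0, 0, -2, 0, 0, 0, 0])

```text
time: 11.17
ee_pos: [0.5656, 0.0345, 0.0998]
eef_rot: [0.744, 0.668, -0.0, 0.001]
ft_force: [2.9, -4.7, -0.5]
width: 0.0135
grip_force: 40.0
```

Request:
arm_command(moves=[0, 0, 0, 0, 0, 0, 0, 0, 0, 0, 0, 0, 0, 0, 0, 0, 0, 0, 0, 0, 0, 0, 0, 0, 0, 0, 0, 0, 0, 0, 0, 0], fingers=85)

```text
time: 11.83
ee_pos: [0.5654, 0.0358, 0.0996]
eef_rot: [0.745, 0.667, 0.0, -0.0]
ft_force: [0.1, 0.5, 0.7]
width: 0.0593
grip_force: 0.0
```

Request:
arm_command(moves=[0, 0, -0.5, 0, 0, 0, -1, 0, 0, 0, -2, 0, 0, 0, -2.5, 0, 0, 0, -2.5, 0, 0, 0, -2.5, 0, 2, 0, 0, 0, 2, 0, 0, 0, 0, 0, 0, 0, 0, 0, 0, 0])

```text
time: 12.67
ee_pos: [0.5698, 0.0766, 0.2103]
eef_rot: [0.744, 0.668, 0.0, 0.0]
ft_force: [0.4, -0.4, -1.5]
width: 0.0736
grip_force: 0.0
```

```bash
python3 - <<'E'
from h import *
r.camera('wrist')
i=r.camera_info('wrist');im=r.camera('wrist')[:,:,::-1]
cv2.imwrite('pics/w5.png',im);np.savez('w5.npz',**i)
print(tool()[0],proj(i,(.58,.122,.145)),r.read_state()['width'])
E
python3 st.py
```

```text
[0.56979283 0.0746581  0.21012219] (np.float64(327.734462670386), np.float64(144.69357155005568)) 0.074253982364863
12.7667 [0.56979283 0.0746581  0.21012219] toolx 83.65385109145218 F [-0.34656169 -0.67910641 -0.20143785] T [-0.07969977  0.01983846  0.04867141] 0.0 0.074253982364863 q [-0.86246149  0.27587     0.785461    1.65211804 -0.20119869  1.29696727
 -0.15199024]
```

View pics/w5.png

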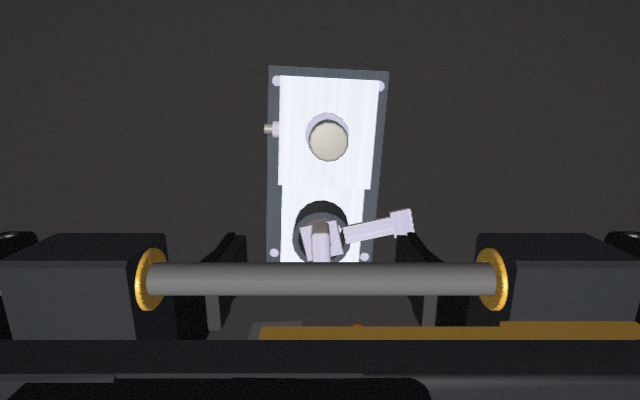

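Key stands in the lock at (321,240), the tongue points right to (402,222), well off the collar, and the rod head is at (328,141).

Run:
```python
from h import *
I={};C={}
for f,(u,v) in (('w3',(537,176)),('w4',(440,176)),('w5',(328,141))):
    im=cv2.imread(f'pics/{f}.png').astype(int);i=dict(np.load(f+'.npz'))
    w=im[v-32:v+32,u-32:u+32];d=w[:,:,2]-w[:,:,0];g=w[:,:,1]
    m=((d>8)&(g>120)&(g<225)).astype(np.uint8)
    m=cv2.morphologyEx(m,cv2.MORPH_OPEN,np.ones((3,3)))
    rc=rect(m,u-32,v-32);print(f,rc,edges(rc,i,.145)); I[f]=i;C[f]=rc[0]
print(tri(*[(I[f],*C[f]) for f in I]));print(tri((I['w3'],*C['w3']),(I['w4'],*C['w4'])))
print(tri((I['w3'],*C['w3']),(I['w5'],*C['w5'])))
```

```text
w3 ((527.539306640625, 173.33709716796875), (26.383516311645508, 21.736421585083008), 77.00537872314453) (array([0.5778, 0.1179, 0.145 ]), array([0.0126, 0.0168]), np.float64(17.22763202210778))
w4 ((440.6470947265625, 175.08822631835938), (35.034271240234375, 38.8305549621582), 49.398704528808594) (array([0.5795, 0.1233, 0.145 ]), array([0.0225, 0.0222]), np.float64(128.6881366295065))
w5 ((328.0, 141.0), (36.0, 36.0), 90.0) (array([0.5804, 0.1242, 0.145 ]), array([0.0228, 0.0229]), np.float64(84.79790572585786))
(array([0.58039938, 0.12426389, 0.13650077]), [np.float64(0.0014381859554482514), np.float64(0.001920022951611582), np.float64(0.0006904784347596328)])
(array([0.58315261, 0.1305776 , 0.12327935]), [np.float64(0.0006997531158894626), np.float64(0.0006997531158894329)])
(array([0.58019966, 0.12355632, 0.13505629]), [np.float64(0.00034521668539897127), np.float64(0.00034521668539918047)])
```

Run:
```python
from h import *
I=[dict(np.load(f+'.npz')) for f in ('w3','w4','w5')]
print(tri((I[1],440.65,175.1),(I[2],328,141)),tri((I[0],537,176),(I[2],328,141)),plane(I[0],537,176,.145))
print(rel([.5804,.1242,.104]))
```

```text
(array([0.58019578, 0.12419418, 0.14216643]), [np.float64(0.0002775572753492315), np.float64(0.0002775572753493677)]) (array([0.58020328, 0.12429807, 0.14391132]), [np.float64(0.0002340546934387111), np.float64(0.00023405469343878448)]) [0.57972971 0.12369577 0.145     ]
[ 5.04272933  0.50297385 10.611607  ]
```

Height is 0.142–0.144 (expected 0.145) and the lock–rod spacing is 90 mm, so both agree. Approaching the rod.

Request:
arm_command(moves=[2.5, 0.2, 0, 0, 2.5, 0.3, 0, 0, 0, 0, 0, 0, 0, 0, 2.5, 0, 0, 0, 2.5, 0, 0, 0, 2.5, 0, 0, 0, 2, 0, 0, 0, 1.1, 0, 0, 0, 0, 0, 0, 0, 0, 0])

```text
time: 13.6
ee_pos: [0.5805, 0.124, 0.1042]
eef_rot: [0.745, 0.667, -0.0, 0.0]
ft_force: [-0.9, -0.4, 0.9]
width: 0.0738
grip_force: 0.0
```

```bash
python3 st.py; python3 -c "
from h import *
print(rel([.5804,.1242,.104]))"
```

```text
13.6 [0.58045813 0.12399581 0.10417243] toolx 83.6494659482605 F [-0.88420174 -0.40655377  0.93452213] T [-0.08627013  0.06685718  0.00784689] 0.0 0.07377452285589255 q [-0.85808024  0.42510404  0.71654631  1.72030897 -0.30661032  1.11159537
 -0.15875645]
[ 0.01965631 -0.00803724  0.01723588]
```

Request:
arm_command(moves=[0, 0, 0, 0, 0, 0, 0, 0, 0, 0, 0, 0, 0, 0, 0, 0, 0, 0, 0, 0, 0, 0, 0, 0, 0, 0, 0, 0, 0, 0, 0, 0, 0, 0, 0, 0, 0, 0, 0, 0, 0, 0, 0, 0, 0, 0, 0, 0], fingers=0, squeeze=40)

```text
time: 14.6
ee_pos: [0.5802, 0.1247, 0.1037]
eef_rot: [0.745, 0.667, -0.0, -0.0]
ft_force: [-1.0, 0.2, 0.7]
width: 0.025
grip_force: 40.0
```

Request:
arm_command(moves=[0, 0, -0.3, 0, 0, 0, -0.3, 0, 0, 0, -0.3, 0, 0, 0, 0, 0])

```text
time: 14.93
ee_pos: [0.5805, 0.1247, 0.1132]
eef_rot: [0.745, 0.667, 0.0, 0.0]
ft_force: [-1.1, 0.8, -3.7]
width: 0.025
grip_force: 40.0
```

```bash
python3 st.py
```

```text
14.9333 [0.5805201  0.12465887 0.11324472] toolx 83.69446347488118 F [-1.07938531  0.79673035 -3.73211455] T [-0.08927317  0.06395448  0.01666524] 39.999644975177944 0.02496514334476939 q [-0.86317113  0.41440545  0.72116309  1.71228215 -0.29895365  1.12730081
 -0.16433714]
```

Request:
arm_command(moves=[0, 0, -0.4, 0, 0, 0, -0.4, 0, 0, 0, -0.4, 0, 0, 0, -0.4, 0, 0, 0, -0.3, 0, 0, 0, -0.2, 0, 0, 0, 0, 0, 0, 0, 0, 0, 0, 0, 0, 0, 0, 0, 0, 0, 0, 0, 0, 0])

```text
time: 15.85
ee_pos: [0.5801, 0.1246, 0.1334]
eef_rot: [0.745, 0.667, -0.0, -0.0]
ft_force: [0.2, -0.7, -3.4]
width: 0.0252
grip_force: 40.0
```

```bash
python3 st.py
python3 - <<'E'
from h import *
s=r.camera('side')[:,:,::-1];c=r.camera('scene')[:,:,::-1]
f=lambda im,u,v,h:cv2.resize(im[v-h:v+h,u-h:u+h],(390,390),interpolation=2)
cv2.imwrite('pics/e.png',np.hstack([f(s,315,205,50),f(c,335,210,45)]))
E
```

```text
15.85 [0.58013109 0.12462721 0.13343738] toolx 83.69769153526019 F [ 0.20655938 -0.72399336 -3.36248883] T [-0.05302303  0.02520231 -0.01442462] 39.99982568901032 0.025200077409741634 q [-0.87262997  0.39220665  0.73128829  1.69265797 -0.281498    1.1653522
 -0.17673253]
```

View pics/e.png

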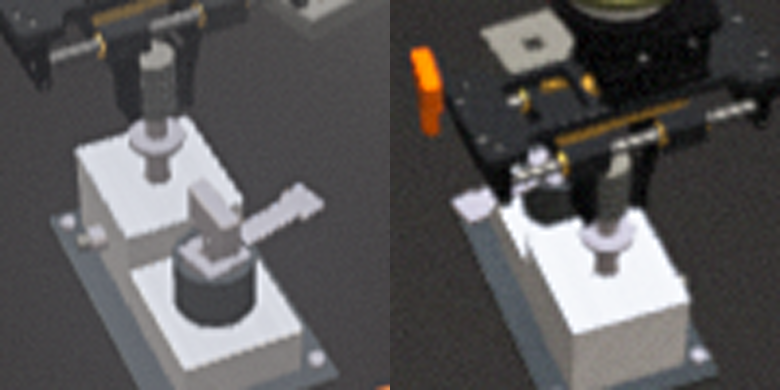

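The side view shows the key upright in the lock at (215,225) with the tongue swung away to (310,200). The rod is drawn half out, with its collar at (157,138) raised and the shank upright. Handing in.

```bash
python3 -c "
from bench import r
print(r.close_job())"
```

```text
the job is handed in; nothing more can be done
None
```

I handed the job in at about 16 s on the clock. The key is in the lock, turned to its stop, and the rod is held about 30 mm up, in line with its bore; the hand-in call gave no verdict back.

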